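Level the portion balance

ROBOT

A 7-joint arm with a two-finger parallel gripper is mounted at the origin on the work surface. World frame = base frame: x ahead of the robot, y to its left, z up, the work surface at z = 0. Lengths are in m, angles in rad, forces in N, time in s.
With the tool pointing down it reaches from about 0.425 to 0.925 m from the base axis. Payload 6.8 kg.
Tool frame: the origin (TCP) lies on the centre line of the jaws, within the pads' length; the fingertips stand 14 mm ahead of it and the grasp point (between the pads) lies 5 mm behind it (r.tips_ahead is the distance from the TCP to the fingertips, in m); z points along the fingers, y is the line along which they close (so a half turn about z gives the same grasp; the last joint's range is limited). The gripper opens to 85 mm and grips with 20 to 120 N. Pads are 22 mm wide; open, the fingers measure 114 mm over their backs; the gripper's body (76 mm by 85 mm) begins 54 mm behind the grasp point. The pads swing forward as they close: fully open they stand 13 mm farther back than shut.
Start: joints at [1.176, 0.477, 0.022, 1.555, -0.011, 1.109, -0.083], TCP at [0.191, -0.647, 0.245] pointing down, gripper open.
Joint ranges: [-2.96, 2.96], [-0.34, 2.1], [-1.41, 1.46], [0.24, 2.44], [-1.37, 4.51], [0.17, 1.92], [-2.96, 2.96]. Speed limits (rad/s): [2.39, 2.39, 3.14, 3.14, 3.14, 3.14, 3.14].

INTERFACE

Orientations are given as a rotation vector (axis times angle).
In Python, from bench import r, eyes gives the robot as it stands.
- The arm moves only by the tool step_arm, never from a script. Its argument "rows" is a list of rows, each a list of 6 numbers: the shift along the world's x, y, z in units of 60 cm (1.0 is 60 cm), then the turn, a rotation vector about the world's x, y, z in units of pi rad (1.0 is pi rad). In form: [[x, y, z, rx, ry, rz], ...]. A call has 1 to 5 rows; each row is the pose to reach, as a shift and turn from the pose commanded when the call began, turning the shorter way round; what a row does not reach only later rows make up. A row lasts 1/12 s, in which the tool goes at most 41.7 mm and 7.16 degrees, less where a joint would pass 70% of its speed; a pose out of reach is approached as far as the arm can. A call with a number of a shift or a turn outside -1 to 1 is refused whole. A call with a gripper value outside its range is refused whole. "jaw" is the closure, from 0 (fully open) to 1 (shut), set as the call begins (left out, the last holds). The fingers move at their own pace and stop on an object; "squeeze" is the grip in N (left out, the last holds). Time passes only in rows, so rows that repeat a pose let the fingers close. It gives the time, the measured TCP pose, the force, the opening and the grip force at its end, in the units of the state.
- r.get_obs(): the state, without advancing time (a new reading comes with each control period).
- eyes.grab_frame(name): name is "side" or "top"; returns the picture (420x560x3 uint8, red, green, blue); there is no depth.
- eyes.camera_info(name): a dict with "mtx" (3x3 intrinsics, pixels), "k1" (the pictures are not rectified: a ray, as slopes to the right and down, at radius r is drawn at 1 + k1 r^2 times it, then the intrinsics apply), "extrinsics" (4x4, takes a point from camera to world coordinates). Camera axes: x right, y down, z forward; pixel columns grow to the right and rows downward; lengths in m; the calibration is good to about 2 mm. A picture is of the moment at which its call begins. camera_info takes no time and is no camera call.
- r.hand_in(): hands the job in; it is judged then, once.
The state is a dict: "clock": time; "joints": joint angles; "qvel": joint speeds; "tau": joint torques, N m; "tcp_pos": TCP position; "orientation": TCP orientation; "contact_force": force on the tool from outside, world axes, zero at the start; "moment": the same for the moment, N m; "grip_width": finger opening in m; "gripper_force": force on a finger pad.
Only numpy, scipy, OpenCV 4.12 (cv2) and the standard library are available. Lean on these libraries where they do the work, as an engineer would, in place of code of your own. Each camera call takes 0.05 s, during which the arm holds its last target. There are 200 camera calls.

TASK

The portion balance is down on its blue-lipped side: shift the lighter of that side's two cups into the free green-lipped track and slide it along until the beam rests level, with all three cups flat in their tracks and held under the lips. A cup goes in or out only at the open bay beside the pivot. Handle cups and balance gently, never forcing or pressing, and leave the other things alone.

Things in the scene. Friction and masses are not known exactly. Their poses are not given: they have to be found in the camera images.
- balance: Grey fixed stand of the balance, foot 200 x 110 x 30 mm, with the beam's pivot 90 mm above the counter. Origin: centre of its underside, straight below the pivot. y runs along the beam towards the blue-lipped tray (robot's left), x across the beam, away from the robot, z up. On its +x side a white plate with a black upright mark: red pointer before it = level. Place and yaw vary.
- beam (a joint): Tilt of the beam, rad: 0 level, positive = blue-lipped tray down, stops at -0.07 and 0.07. A weak centring spring acts: left free, the beam settles in about 1.5 s, and near level some 2 mm of travel of the half-full cup changes the tilt by 0.01. It starts level and drops to the blue stop in the first second.
- beam_mid (a point): Middle of the beam, 30 mm straight below the pivot axis, level with the tray floors (z = 0); axes as the balance's, tilting with the beam. Each tray has two straight tracks along y, centred at x = -37.5 and +37.5 mm, 30 to 215 mm from the middle, closed at both ends; walls 12.5 mm high, 60 mm apart.
- free_bay (a point): On the floor in the centre of the open bay of the free green-lipped track (x -37.5, y -64 mm from beam_mid). In every track the bay spans 30 to 98 mm from the middle: only there can a cup be lowered in or lifted out. The blue bays lie likewise at y = +64 mm. The balance is delicate: keep every force on it, by cup or robot, under 20 N.
- green_lips (a point): On the floor of the free track, midway along its lips (y -156.5 mm). In every track two lips 46 mm apart, 3 mm thick, undersides 12.5 mm above the floor, overhang it from 98 to 215 mm from the middle: a cup's foot slides in under them, with 7.5 mm play in height, and cannot lift out. A cup counts as held when its centre is over 72 mm from the middle.
- blue_tray (a point): On the tray floor level in the middle of the blue-lipped tray (y = 122.5 mm), on the rib between its two tracks, both of which hold a cup at the start.
- cup_1: Steel portion cup, 92 mm high; origin: centre of underside, z up. Foot 56 mm across, 5 mm thick; waist 38 mm across up to 23 mm; bowl 52; white lid 54 mm across, top at 56 mm; black knob 20 mm across from 56 to 92 mm up. Starts in a blue-lipped track, about 120 mm from the pivot. Of the two cups there one is full (about 240 g), one half full (100 to 140 g): they look alike, feel the weight by lifting.
- cup_2: Steel portion cup, 92 mm high; origin: centre of underside, z up. Foot 56 mm across, 5 mm thick; waist 38 mm across up to 23 mm; bowl 52; white lid 54 mm across, top at 56 mm; black knob 20 mm across from 56 to 92 mm up. Starts in a blue-lipped track, about 120 mm from the pivot. Of the two cups there one is full (about 240 g), one half full (100 to 140 g): they look alike, feel the weight by lifting.
- cup_3: Steel portion cup, 92 mm high; origin: centre of underside, z up. Foot 56 mm across, 5 mm thick; waist 38 mm across up to 23 mm; bowl 52; white lid 54 mm across, top at 56 mm; black knob 20 mm across from 56 to 92 mm up. Starts in the green-lipped tray (x = +37.5 mm track) and stays in that tray; half full, about 120 g.
- soy_bottle: Bystander, loose, to be left alone. Origin: centre of its underside. Amber bottle 56 mm across, 130 mm high.
- bowl: Bystander, loose, to be left alone. Origin: centre of its underside. Blue bowl 110 mm across, 50 mm high.
- ginger_jar: Bystander, loose, to be left alone. Origin: centre of its underside. Jar 66 mm across, 80 mm high, green cap.

How it is judged:
By the outcome, as a careful person would: the job done as asked, in the order asked, and still so for the second after the job is handed in, with the robot touching nothing.
It also fails if it takes over 72 s, if anything falls off the work surface, if the arm or the gripper's body presses on something with over 40 N, if the wrist force passes 120 N, or if a joint passes its speed limit or range.

## Working session

There is one attempt and no reset: what is moved stays moved. The work goes in short steps, Python scripts to look and compute and a tool call to move; the robot and the scene stay as the last step left them, time stands still between calls to the robot, and variables do not carry over. Pictures are saved under pics/ and viewed, at most 10 in all, crops included, and the job is handed in when it is done.

Besides the shell and the picture viewer there is one more tool, called after "Request:" in YAML: its name, and indented under it one key for each argument. step_arm: Moves the arm, as the interface text tells. Shifts and turns lie within -1 to 1; 1 stands for 60 cm of shift or pi rad of turn. Its arguments: {"type":"object","properties":{"rows":{"type":"array"},"jaw":{"type":"number"},"squeeze":{"type":"number"}},"required":["rows"]}

```bash
ls; mkdir -p pics; python3 - <<'E'
from bench import r,eyes
import cv2,numpy as np
for n in("side","top"):
    im=eyes.grab_frame(n); cv2.imwrite(f"pics/{n}0.png",im[:,:,::-1])
    c=eyes.camera_info(n); print(n,np.round(c["mtx"],1).tolist(),c["k1"],np.round(c["extrinsics"],3).tolist())
o=r.get_obs(); print({k:np.round(v,3).tolist() for k,v in o.items()}, r.tips_ahead)
E
```

```text
pics
side [[512.8, 0.0, 280.9], [0.0, 512.8, 209.1], [0.0, 0.0, 1.0]] 0.039265801873382605 [[-0.986, -0.106, 0.132, 0.313], [-0.168, 0.5, -0.85, 1.227], [0.024, -0.86, -0.51, 0.848], [0.0, 0.0, 0.0, 1.0]]
top [[544.4, 0.0, 278.3], [0.0, 544.4, 215.2], [0.0, 0.0, 1.0]] -0.14791750458502995 [[-0.027, -0.995, 0.096, 0.384], [-1.0, 0.025, -0.015, 0.006], [0.013, -0.096, -0.995, 1.441], [0.0, 0.0, 0.0, 1.0]]
{'clock': 0.1, 'joints': [1.176, 0.478, 0.022, 1.556, -0.012, 1.109, -0.083], 'qvel': [-0.0, -0.002, 0.0, -0.003, -0.0, -0.001, -0.001], 'tau': [0.004, -59.776, 1.614, -28.196, 0.013, 0.005, 0.0], 'tcp_pos': [0.191, -0.647, 0.244], 'orientation': [-3.108, -0.449, 0.001], 'contact_force': [0.283, -0.356, 0.398], 'moment': [0.002, 0.036, -0.045], 'gripper_force': 0.0, 'grip_width': 0.085} 0.014
```

View pictures.

View pics/side0.png

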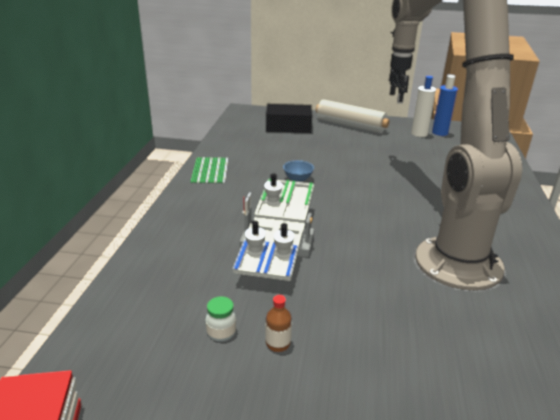

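View pics/top0.png

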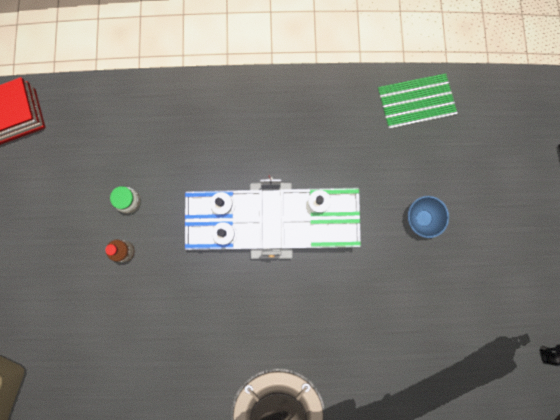

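Request:
step_arm:
  rows:
    - [0.167,0.25,0.1,0,0,-0.09]
    - [0.167,0.25,0.1,0,0,-0.09]
    - [0.167,0.25,0.1,0,0,-0.09]
    - [0.167,0.25,0.1,0,0,-0.09]
    - [0.167,0.25,0.1,0,0,-0.09]
  jaw: 0.35
  squeeze: 25

```text
clock: 0.52
tcp_pos: [0.2946, -0.4936, 0.3065]
orientation: [-3.141, -0.013, -0.003]
contact_force: [1.1, 0.3, -0.0]
grip_width: 0.0556
gripper_force: 0.0
```

Request:
step_arm:
  rows:
    - [0,0.01,0,0,0,0]
    - [0,0.01,0,0,0,0]
    - [0,0.01,0,0,0,0]
    - [0,0.01,0,0,0,0]
    - [0,0.01,0,0,0,0]

```text
clock: 0.93
tcp_pos: [0.2896, -0.4926, 0.3045]
orientation: [-3.141, -0.002, 0.002]
contact_force: [-0.9, -0.6, 0.5]
grip_width: 0.0555
gripper_force: 0.0
```

Request:
step_arm:
  rows:
    - [0,0.01,0,0,0,0]
    - [0,0.01,0,0,0,0]
    - [0,0.01,0,0,0,0]
    - [0,0.01,0,0,0,0]
    - [0,0.01,0,0,0,0]

```text
clock: 1.35
tcp_pos: [0.2911, -0.4856, 0.3053]
orientation: [3.141, 0.006, 0.0]
contact_force: [0.3, 0.4, -0.2]
grip_width: 0.0558
gripper_force: 0.0
```

```bash
python3 - <<'E'
from bench import r,eyes
import cv2,numpy as np
t=eyes.grab_frame("top"); s=eyes.grab_frame("side")
np.savez("f1.npz",top=t,side=s)
a=cv2.resize(t[165:275,165:380],None,fx=3.7,fy=3.7,interpolation=cv2.INTER_CUBIC)
cv2.imwrite("pics/top1.png",a[:,:,::-1])
b=cv2.resize(s[165:290,220:330],None,fx=4.8,fy=4.8,interpolation=cv2.INTER_CUBIC)
cv2.imwrite("pics/side1.png",b[:,:,::-1])
E
```

```text
(no output)
```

View pics/top1.png

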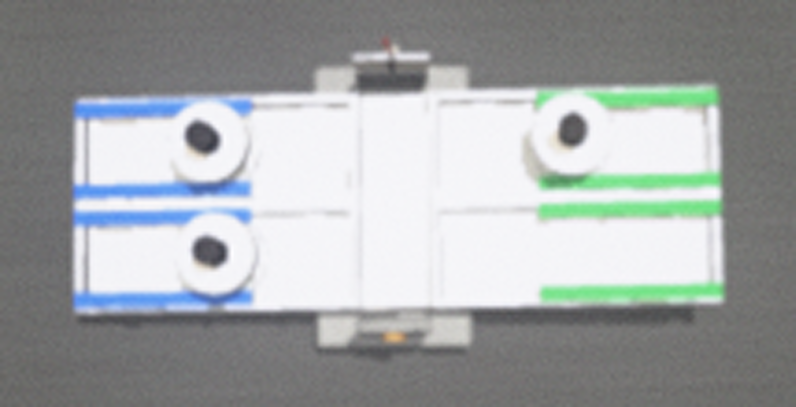

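View pics/side1.png

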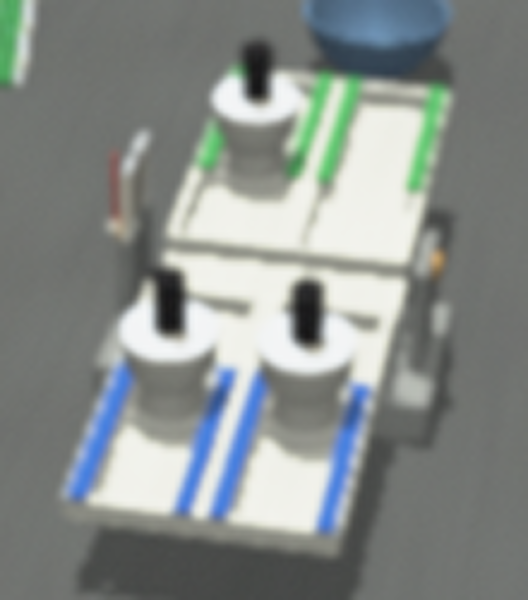

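```bash
cat > h.py <<'E'
import cv2,numpy as np
from bench import r,eyes
def ray(n,px):
    c=eyes.camera_info(n); K=c["mtx"]; E=c["extrinsics"]
    q=(np.array(px,float)-[K[0][2],K[1][2]])/[K[0][0],K[1][1]]; p=q.copy()
    for _ in range(10): p=q/(1+c["k1"]*(p@p))
    d=E[:3,:3]@[p[0],p[1],1]; return E[:3,3],d/np.linalg.norm(d)
def plane(n,px,z):
    o,d=ray(n,px); return o+d*(z-o[2])/d[2]
def tri(a,b):
    (o,d),(p,e)=ray("top",a),ray("side",b)
    s=np.linalg.lstsq(np.c_[d,-e],p-o,rcond=None)[0]
    A,B=o+d*s[0],p+e*s[1]; return (A+B)/2,np.linalg.norm(A-B)
def masks(im):
    hsv=cv2.cvtColor(im,cv2.COLOR_RGB2HSV); R=cv2.inRange
    return R(hsv,(105,120,60),(125,255,255)),R(hsv,(50,100,60),(80,255,255)),R(hsv,(0,0,0),(179,255,58))
def blobs(m,box,lo=8):
    x0,y0,x1,y1=box; n,l,st,c=cv2.connectedComponentsWithStats(m[y0:y1,x0:x1])
    return [(np.round(c[i]+[x0,y0],1).tolist(),int(st[i,4])) for i in range(1,n) if st[i,4]>=lo]
E
python3 - <<'E'
from h import *
f=np.load("f1.npz"); t,s=f["top"],f["side"]
mb,mg,mk=masks(t)
q=[]
for m,name in((mb,"b"),(mg,"g")):
    w=np.zeros_like(m); w[180:260,175:375]=m[180:260,175:375]
    p=cv2.findNonZero(w)[:,0]; box=cv2.boxPoints(cv2.minAreaRect(p)); 
    # inner/outer corner sorted
    z=lambda y:0.0755-0.07*y
    sg=1 if name=="b" else -1
    bx=sorted(box.tolist(),key=lambda v:v[0]*sg) # outer first
    for i,v in enumerate(bx):
        y=(0.215 if i<2 else 0.098)*sg; P=plane("top",v,z(y)); print(name,np.round(v,1),y,np.round(P,4))
print("topk",blobs(mk,(180,180,370,260)))
print("sidek",blobs(mk,(220,165,310,250)))
E
```

```text
b [185. 193.] 0.215 [0.5801 0.2226 0.0604]
b [185. 247.] 0.215 [0.4418 0.224  0.0604]
b [232. 193.] 0.098 [0.5758 0.1012 0.0686]
b [232. 247.] 0.098 [0.4386 0.1038 0.0686]
g [359.5 244. ] -0.215 [ 0.4368 -0.2152  0.0905]
g [358.3 189.7] -0.215 [ 0.5733 -0.2178  0.0905]
g [311.5 245. ] -0.098 [ 0.4378 -0.0958  0.0824]
g [310.3 190.8] -0.098 [ 0.5746 -0.0972  0.0824]
topk []
sidek []
```

```bash
python3 - <<'E'
from h import *
f=np.load("f1.npz"); t,s=f["top"],f["side"]
T=cv2.cvtColor(t,cv2.COLOR_RGB2GRAY);S=cv2.cvtColor(s,cv2.COLOR_RGB2GRAY)
print(T[199:206,215:224]); 
def knobs(G,boxes,th=110):
    out=[]
    for x0,y0,x1,y1 in boxes:
        w=np.clip(th-G[y0:y1,x0:x1].astype(float),0,None); yy,xx=np.mgrid[y0:y1,x0:x1]
        out.append(((xx*w).sum()/w.sum(),(yy*w).sum()/w.sum(),int((w>0).sum())))
    return out
kt=knobs(T,[(213,196,227,208),(215,226,229,239),(313,194,326,206)])
ks=knobs(S,[(250,220,261,237),(279,223,290,239),(269,172,279,187)])
print(np.round(kt,1),np.round(ks,1))
for a,b in zip(kt,ks): 
    P,e=tri(a[:2],b[:2]); print(np.round(P,4),round(e,4))
E
```

```text
[[171 101  79  79  83  87 112 169 231]
 [133  79  84  87  85  82  85 105 168]
 [119  78  81  83  85  88  85  76 111]
 [128  84  83  86  90  89  87  73  85]
 [162  97  82  83  83  85  79  68  86]
 [201 141 103  83  82  79  64  68 109]
 [228 195 157 115  91  76  80 105 160]]
[[219.4 201.9  47. ]
 [221.5 232.6  44. ]
 [319.1 200.   37. ]] [[254.6 227.   80. ]
 [283.6 229.9  72. ]
 [273.1 178.4  93. ]]
[0.5492 0.1288 0.126 ] 0.0052
[0.4739 0.1248 0.1247] 0.0044
[ 0.5451 -0.1124  0.1466] 0.0047
```

```bash
python3 - <<'E'
from h import *
f=np.load("f1.npz"); t=f["top"].astype(float)
sb=np.clip(t[:,:,2]-t[:,:,0]-30,0,None); sg=np.clip(t[:,:,1]-t[:,:,0]-30,0,None)
def rows(w,c0,c1,sg_,):
    # column-wise weighted lip row centres; print world centre of each lip
    prof=w[180:262,c0:c1].sum(1)
    on=prof>0.15*prof.max(); i=0; R=[]
    while i<len(on):
        if on[i]:
            j=i
            while j<len(on) and on[j]: j+=1
            k=np.arange(i,j); R.append((prof[i:j]@k)/prof[i:j].sum()+180); i=j
        else:i+=1
    c=(c0+c1-1)/2; y=plane("top",(c,220),.0755)[1]
    z=.0755-.07*y
    return c,[np.round(plane("top",(c,q),z),4).tolist() for q in R]
for w,a,b in((sb,188,205),(sg,318,330),(sg,330,342),(sg,343,356)): print(rows(w,a,b,0))
# lip ends in y: column profile
for w,x0,x1,r0,r1 in((sb,180,240,242,250),(sb,180,240,190,197),(sg,305,365,240,248),(sg,305,365,185,194),(sg,305,365,217,225)):
    p=w[r0:r1,x0:x1].sum(0); h=np.median(p[p>p.max()*.3])/2; k=np.where(p>h)[0]
    a,b=k[0],k[-1]
    a2=a-(p[a]-h)/(p[a]-p[a-1]); b2=b+(p[b]-h)/(p[b]-p[b+1]); rc=(r0+r1-1)/2
    for v in(a2+x0,b2+x0):
        P=plane("top",(v,rc),.0755); P=plane("top",(v,rc),.0755-.07*P[1]); print(round(v,2),np.round(P,4))
E
```

```text
(196.0, [[0.576, 0.194, 0.062], [0.5194, 0.1947, 0.062], [0.5009, 0.1949, 0.062], [0.4443, 0.1957, 0.062]])
(323.5, [[0.5732, -0.1303, 0.0845], [0.5152, -0.1282, 0.0845], [0.4964, -0.1276, 0.0845], [0.4403, -0.1257, 0.0845]])
(335.5, [[0.5709, -0.1603, 0.0866], [0.5149, -0.1582, 0.0866], [0.4962, -0.1575, 0.0866], [0.4398, -0.1555, 0.0866]])
(349.0, [[0.5709, -0.1942, 0.089], [0.5143, -0.1919, 0.089], [0.4959, -0.1912, 0.089], [0.4392, -0.1891, 0.089]])
184.49 [0.4456 0.2254 0.0599]
232.27 [0.4424 0.1031 0.0683]
184.74 [0.5802 0.2233 0.06  ]
232.16 [0.5758 0.1009 0.0685]
311.12 [ 0.4416 -0.0949  0.0822]
359.64 [ 0.4379 -0.2155  0.0908]
309.95 [ 0.5791 -0.0964  0.0823]
358.28 [ 0.575  -0.2176  0.0909]
310.57 [ 0.4993 -0.0953  0.0822]
359.22 [ 0.4954 -0.2167  0.0908]
```

Request:
step_arm:
  rows:
    - [0.29,0.18,0,-0.0223,0,-0.0055]
    - [0.29,0.18,0,-0.0223,0,-0.0055]
    - [0.29,0.18,0,-0.0223,0,-0.0055]
    - [0.29,0.18,0,-0.0223,0,-0.0055]
    - [0.29,0.18,0,-0.0223,0,-0.0055]
  jaw: 0.45

```text
clock: 1.87
tcp_pos: [0.4672, -0.3756, 0.3056]
orientation: [3.071, -0.019, 0.001]
contact_force: [0.5, -0.7, 0.1]
grip_width: 0.0465
gripper_force: 0.0
```

Request:
step_arm:
  rows:
    - [0.01,0.34,0,0,0,0]
    - [0.01,0.34,0,0,0,0]
    - [0.01,0.34,0,0,0,0]
    - [0.01,0.34,0,0,0,0]
    - [0.01,0.34,0,0,0,0]

```text
clock: 2.28
tcp_pos: [0.4711, -0.1708, 0.3055]
orientation: [3.072, -0.019, 0.001]
contact_force: [0.2, 1.0, 0.1]
grip_width: 0.047
gripper_force: 0.0
```

Request:
step_arm:
  rows:
    - [0,0.34,0,0,0,0]
    - [0,0.34,0,0,0,0]
    - [0,0.34,0,0,0,0]
    - [0,0.34,0,0,0,0]
    - [0,0.34,0,0,0,0]

```text
clock: 2.7
tcp_pos: [0.4708, 0.0332, 0.3057]
orientation: [3.072, -0.019, 0.001]
contact_force: [0.8, -0.3, 0.1]
grip_width: 0.047
gripper_force: 0.0
```

Request:
step_arm:
  rows:
    - [0.0035,0.153,-0.17,0,0,0]
    - [0.0035,0.153,-0.17,0,0,0]
    - [0.0035,0.153,-0.17,0,0,0]
    - [0.0035,0.153,-0.17,0,0,0]
    - [0.0035,0.153,-0.17,0,0,0]

```text
clock: 3.12
tcp_pos: [0.4714, 0.1247, 0.2008]
orientation: [3.072, -0.012, -0.007]
contact_force: [-0.4, 0.1, 0.6]
grip_width: 0.0469
gripper_force: 0.0
```

Request:
step_arm:
  rows:
    - [0,0,-0.03,0,0,0]
    - [0,0,-0.06,0,0,0]
    - [0,0,-0.085,0,0,0]
    - [0,0,-0.11,0,0,0]
    - [0,0,-0.125,0,0,0]

```text
clock: 3.53
tcp_pos: [0.4737, 0.1209, 0.1281]
orientation: [3.071, -0.023, 0.0]
contact_force: [-0.4, -0.6, 0.4]
grip_width: 0.0469
gripper_force: 0.0
```

```bash
python3 - <<'E'
from h import *
t=eyes.grab_frame("top"); s=eyes.grab_frame("side")
a=cv2.resize(t[185:265,175:275],None,fx=5,fy=5,interpolation=cv2.INTER_CUBIC)
b=cv2.resize(s[170:270,220:320],None,fx=4,fy=4,interpolation=cv2.INTER_CUBIC)
w=np.zeros((400,900,3),np.uint8); w[:400,:500]=a; w[:,500:]=b
cv2.imwrite("pics/g1.png",cv2.resize(w,(800,356))[:,:,::-1]); print(r.get_obs()["tcp_pos"])
E
```

```text
[0.47311985 0.1211388  0.12789649]
```

View pics/g1.png

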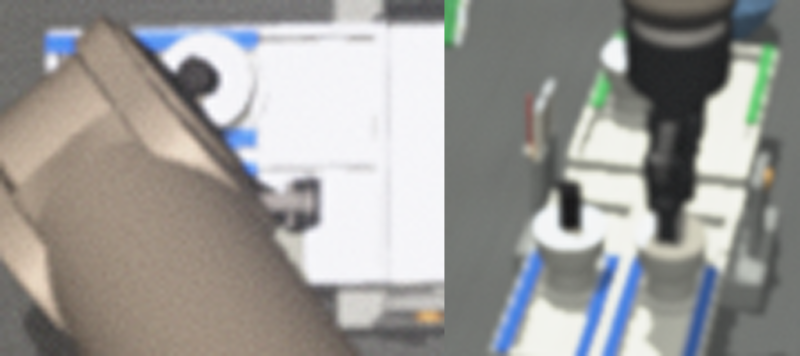

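Request:
step_arm:
  rows:
    - [0,0,0,0,0,0]
    - [0,0,0,0,0,0]
    - [0,0,0,0,0,0]
    - [0,0,0,0,0,0]
    - [0,0,0,0,0,0]
  jaw: 1
  squeeze: 25

```text
clock: 4.05
tcp_pos: [0.4739, 0.1227, 0.1291]
orientation: [3.072, -0.02, 0.002]
contact_force: [1.7, -0.1, 3.3]
grip_width: 0.0191
gripper_force: 25.6
```

Request:
step_arm:
  rows:
    - [0,0,0,0,0,0]
    - [0,0,0,0,0,0]
    - [0,0,0,0,0,0]
    - [0,0,0,0,0,0]

```text
clock: 4.38
tcp_pos: [0.4739, 0.1228, 0.1291]
orientation: [3.072, -0.02, 0.002]
contact_force: [-0.2, 1.2, 6.0]
grip_width: 0.0192
gripper_force: 25.8
```

Request:
step_arm:
  rows:
    - [0,0,0.0015,0,0,0]
    - [0,0,0.003,0,0,0]
    - [0,0,0.0045,0,0,0]
    - [0,0,0.006,0,0,0]
    - [0,0,0.006,0,0,0]

```text
clock: 4.8
tcp_pos: [0.4729, 0.1222, 0.1318]
orientation: [3.071, -0.021, -0.001]
contact_force: [-0.1, -0.1, -3.4]
grip_width: 0.0191
gripper_force: 25.3
```

```bash
cat > fz.py <<'E'
from h import *
F=[]
for i in range(6):
    F.append(r.get_obs()["contact_force"].copy() if hasattr(r.get_obs()["contact_force"],"copy") else r.get_obs()["contact_force"]); im=eyes.grab_frame("side")
o=r.get_obs(); F=np.array(F); print(o["clock"],"F",F.mean(0).round(2),F.std(0).round(2),"tcp",np.round(o["tcp_pos"],4),"mom",np.round(o["moment"],3),"grip",o["grip_width"],o["gripper_force"])
E
python3 fz.py
```

```text
5.1 F [ 0.17  0.26 -2.4 ] [0.29 0.31 0.66] tcp [0.4732 0.1223 0.1318] mom [ 0.057  0.06  -0.008] grip 0.019207207928776032 25.253948271274567
```

```bash
python3 fz.py; python3 - <<'E'
from h import *
s0=np.load("f1.npz")["side"]; s=eyes.grab_frame("side")
for nm,im in(("0",s0),("now",s)):
    mb,mg,_=masks(im)
    w=mg[170:215,295:320]; yy,xx=np.nonzero(w); print(nm,"green right",len(yy),yy.min()+170 if len(yy) else 0,yy.max()+170 if len(yy) else 0,yy.mean()+170,xx.mean()+295)
    w=mb[235:285,230:300]; yy,xx=np.nonzero(w); print("blue",len(yy),yy.max()+235,yy.mean()+235)
a=np.hstack([s0[165:290,220:330],s[165:290,220:330]])
cv2.imwrite("pics/c.png",cv2.resize(a,None,fx=3.6,fy=3.6,interpolation=cv2.INTER_CUBIC)[:,:,::-1])
E
```

```text
5.4 F [ 0.05 -0.06 -1.94] [0.47 0.37 0.49] tcp [0.4732 0.1224 0.1319] mom [ 0.092  0.015 -0.042] grip 0.019435232544372707 25.254419445991516
0 green right 35 183 203 192.22857142857143 308.51428571428573
blue 289 274 257.16608996539793
now green right 35 184 203 192.8857142857143 308.57142857142856
blue 287 273 256.25087108013935
```

View pics/c.png

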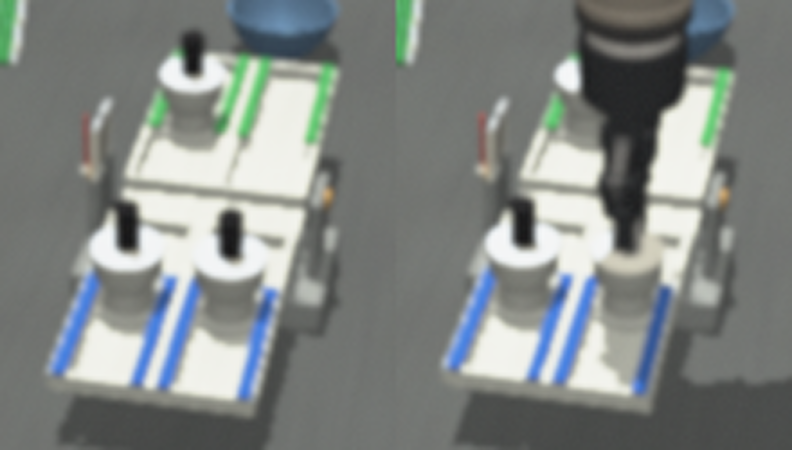

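Request:
step_arm:
  rows:
    - [0,0,-0.001,0,0,0]
    - [0,0,-0.002,0,0,0]
    - [0,0,-0.003,0,0,0]
    - [0,0,-0.004,0,0,0]
    - [0,0,-0.0045,0,0,0]

```text
clock: 5.87
tcp_pos: [0.4733, 0.1224, 0.1292]
orientation: [3.071, -0.02, -0.0]
contact_force: [-0.2, 0.5, -0.1]
grip_width: 0.0194
gripper_force: 25.4
```

Request:
step_arm:
  rows:
    - [0,0,0,0,0,0]
    - [0,0,0,0,0,0]
    - [0,0,0,0,0,0]
    - [0,0,0.01,0,0,0]
    - [0,0,0.03,0,0,0]
  jaw: 0.45

```text
clock: 6.28
tcp_pos: [0.4725, 0.1221, 0.1469]
orientation: [3.071, -0.02, -0.004]
contact_force: [0.3, -0.9, 0.3]
grip_width: 0.047
gripper_force: 0.0
```

Request:
step_arm:
  rows:
    - [0,0,0.04,0,0,0]
    - [0,0,0.08,0,0,0]
    - [0.03,0,0.1,0,0,0]
    - [0.09,0.003,0.1,0,0,0]
    - [0.126,0.006,0.1,0,0,0]

```text
clock: 6.7
tcp_pos: [0.5522, 0.1259, 0.2103]
orientation: [3.072, -0.022, 0.008]
contact_force: [0.4, 0.5, 0.4]
grip_width: 0.0469
gripper_force: 0.0
```

Request:
step_arm:
  rows:
    - [0,0.0025,-0.03,0,0,0]
    - [0,0.0025,-0.06,0,0,0]
    - [0,0.0025,-0.09,0,0,0]
    - [0,0.0025,-0.12,0,0,0]
    - [0,0.0025,-0.132,0,0,0]

```text
clock: 7.12
tcp_pos: [0.548, 0.1271, 0.1269]
orientation: [3.071, -0.02, -0.003]
contact_force: [-0.7, 0.0, -0.1]
grip_width: 0.0468
gripper_force: 0.0
```

Request:
step_arm:
  rows:
    - [0,0,0,0,0,0]
    - [0,0,0,0,0,0]
    - [0,0,0,0,0,0]
    - [0,0,0,0,0,0]
    - [0,0,0,0,0,0]
  jaw: 1
  squeeze: 25

```text
clock: 7.53
tcp_pos: [0.5494, 0.1276, 0.129]
orientation: [3.072, -0.021, 0.002]
contact_force: [0.4, 0.7, 2.1]
grip_width: 0.0191
gripper_force: 26.6
```

Request:
step_arm:
  rows:
    - [0,0,0,0,0,0]
    - [0,0,0,0,0,0]
    - [0,0,0,0,0,0]

```text
clock: 7.78
tcp_pos: [0.5494, 0.1278, 0.1289]
orientation: [3.072, -0.02, 0.002]
contact_force: [0.2, 0.4, 4.5]
grip_width: 0.0191
gripper_force: 27.0
```

Request:
step_arm:
  rows:
    - [0,0,0.0015,0,0,0]
    - [0,0,0.003,0,0,0]
    - [0,0,0.0045,0,0,0]
    - [0,0,0.006,0,0,0]
    - [0,0,0.006,0,0,0]

```text
clock: 8.2
tcp_pos: [0.5487, 0.1273, 0.1315]
orientation: [3.071, -0.02, -0.001]
contact_force: [-0.5, -0.4, -0.9]
grip_width: 0.0191
gripper_force: 26.5
```

```bash
python3 fz.py; python3 fz.py; python3 - <<'E'
from h import *
s0=np.load("f1.npz")["side"]; s=eyes.grab_frame("side")
for nm,im in(("0",s0),("now",s)):
    mb,mg,_=masks(im)
    w=mg[170:215,295:320]; yy,xx=np.nonzero(w); print(nm,"green right",len(yy),yy.mean()+170)
    w=mb[235:285,265:300]; yy,xx=np.nonzero(w); print("blue",len(yy),yy.max()+235,yy.mean()+235)
E
```

```text
8.5 F [-0.09  0.08 -0.98] [0.3  0.51 0.46] tcp [0.5488 0.1274 0.1315] mom [ 0.107  0.022 -0.032] grip 0.019076952480887657 26.518684923648834
8.8 F [-0.31 -0.12 -1.13] [0.46 0.23 0.34] tcp [0.5489 0.1275 0.1316] mom [ 0.112 -0.029 -0.002] grip 0.0189879653948392 26.518180668354034
0 green right 35 192.22857142857143
blue 157 274 257.5859872611465
now green right 35 192.22857142857143
blue 149 275 257.5838926174497
```

Request:
step_arm:
  rows:
    - [-0.0001,-0.005,0.0003,0,0,0]
    - [-0.0002,-0.015,0.001,0,0,0]
    - [-0.0003,-0.025,0.0017,0,0,0]
    - [-0.0005,-0.036,0.0025,0,0,0]
    - [-0.0006,-0.047,0.0033,0,0,0]

```text
clock: 9.27
tcp_pos: [0.5485, 0.0981, 0.1336]
orientation: [3.071, -0.021, -0.0]
contact_force: [0.4, -1.1, -1.0]
grip_width: 0.0191
gripper_force: 26.5
```

Request:
step_arm:
  rows:
    - [-0.0001,-0.011,0.0008,0,0,0]
    - [-0.0003,-0.022,0.0015,0,0,0]
    - [-0.0004,-0.033,0.0023,0,0,0]
    - [-0.0005,-0.042,0.003,0,0,0]
    - [-0.0006,-0.0453,0.0032,0,0,0]

```text
clock: 9.68
tcp_pos: [0.5482, 0.0707, 0.1356]
orientation: [3.071, -0.022, -0.0]
contact_force: [-0.1, -0.4, -0.4]
grip_width: 0.0193
gripper_force: 26.5
```

Request:
step_arm:
  rows:
    - [0,0,0,0,0,0]
    - [0,0,0,0,0,0]

```text
clock: 9.85
tcp_pos: [0.5482, 0.0722, 0.1355]
orientation: [3.072, -0.02, -0.0]
contact_force: [-0.7, -0.1, -0.7]
grip_width: 0.0187
gripper_force: 26.5
```

```bash
python3 fz.py
```

```text
10.15 F [-0.31 -0.24 -1.12] [0.79 0.56 0.57] tcp [0.5481 0.0725 0.1355] mom [ 0.099  0.005 -0.046] grip 0.019424212626094315 26.52809590101242
```

Request:
step_arm:
  rows:
    - [0,0.001,0.01,0,0,0]
    - [0,0.002,0.03,0,0,0]
    - [0,0.004,0.055,0,0,0]
    - [0,0.006,0.085,0,0,0]
    - [0,0.007,0.1,0,0,0]

```text
clock: 10.57
tcp_pos: [0.5493, 0.0771, 0.1986]
orientation: [3.072, -0.02, 0.005]
contact_force: [0.6, -0.8, -1.4]
grip_width: 0.0188
gripper_force: 26.5
```

Request:
step_arm:
  rows:
    - [-0.015,-0.025,0.002,0,0,0]
    - [-0.045,-0.075,0.005,0,0,0]
    - [-0.075,-0.125,0.008,0,0,0]
    - [-0.105,-0.175,0.011,0,0,0]
    - [-0.128,-0.211,0.015,0,0,0]

```text
clock: 10.98
tcp_pos: [0.4697, -0.0529, 0.205]
orientation: [3.07, -0.023, -0.001]
contact_force: [0.0, -0.7, -1.3]
grip_width: 0.0188
gripper_force: 26.6
```

Request:
step_arm:
  rows:
    - [0,-0.007,-0.04,0,0,0]
    - [0,-0.007,-0.055,0,0,0]
    - [0,-0.007,-0.055,0,0,0]
    - [0,-0.007,-0.055,0,0,0]

```text
clock: 11.32
tcp_pos: [0.4716, -0.0533, 0.1716]
orientation: [3.072, -0.018, -0.001]
contact_force: [1.4, 0.5, -0.9]
grip_width: 0.0189
gripper_force: 26.5
```

```bash
python3 fz.py; python3 - <<'E'
from h import *
t=eyes.grab_frame("top"); s=eyes.grab_frame("side"); np.savez("f2.npz",top=t,side=s)
a=cv2.resize(t[185:265,265:365],None,fx=4,fy=4,interpolation=cv2.INTER_CUBIC)
b=cv2.resize(s[160:260,230:330],None,fx=4,fy=4,interpolation=cv2.INTER_CUBIC)
w=np.zeros((400,800,3),np.uint8); w[:320,:400]=a; w[:,400:]=b
cv2.imwrite("pics/g2.png",w[:,:,::-1])
E
```

```text
11.6167 F [ 0.26 -0.03 -0.97] [0.71 0.57 0.38] tcp [ 0.4719 -0.0539  0.172 ] mom [ 0.069 -0.022  0.012] grip 0.01874607771976107 26.54051899909973
```

View pics/g2.png

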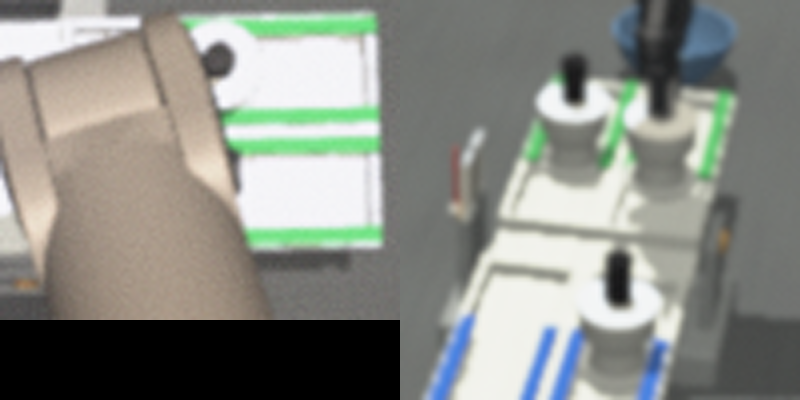

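```bash
python3 - <<'E'
from h import *
s0=np.load("f1.npz")["side"].astype(float); s=np.load("f2.npz")["side"]
sg=np.clip(s0[:,:,1]-s0[:,:,0]-25,0,None)
def onbeam(px,off):
    z=.06+off
    for _ in range(6): P=plane("side",px,z); z=.06+off-.07*(P[1]-.0025)
    return P
for row in range(184,202,3):
    w=sg[row,284:318]; on=w>12; k=np.where(on)[0]; g=np.split(k,np.where(np.diff(k)>1)[0]+1)
    print(row,[np.round(onbeam(((w[j]@j)/w[j].sum()+284,row),.0155),4)[:2].tolist() for j in g if len(j)])
G=cv2.cvtColor(s,cv2.COLOR_RGB2GRAY)
for row in (186,187,188,189,190,192,194,196,198,200,204,206,208): print(row,G[row,282:312].tolist())
E
```

```text
184 [[0.5191, -0.1934], [0.4994, -0.1972], [0.4437, -0.2078]]
187 [[0.5187, -0.1754], [0.4998, -0.179], [0.4442, -0.1897]]
190 [[0.5183, -0.1577], [0.4996, -0.1613], [0.4438, -0.172]]
193 [[0.517, -0.1406], [0.4999, -0.1438], [0.4435, -0.1546]]
196 [[0.5149, -0.1238], [0.5001, -0.1266], [0.444, -0.1373]]
199 [[0.5004, -0.1098], [0.4439, -0.1205]]
186 [236, 229, 208, 186, 198, 226, 239, 242, 235, 193, 119, 60, 39, 42, 64, 97, 130, 166, 188, 189, 178, 165, 157, 155, 153, 150, 154, 158, 161, 173]
187 [229, 228, 207, 194, 219, 239, 244, 244, 236, 194, 120, 67, 48, 49, 65, 98, 135, 173, 195, 200, 193, 187, 186, 188, 183, 172, 164, 159, 161, 169]
188 [218, 219, 198, 197, 230, 243, 245, 244, 236, 199, 134, 88, 69, 64, 78, 106, 141, 176, 198, 203, 201, 203, 211, 220, 220, 207, 183, 166, 167, 176]
189 [206, 206, 187, 194, 230, 243, 244, 240, 230, 205, 159, 124, 104, 98, 108, 130, 160, 186, 200, 203, 204, 207, 219, 230, 233, 222, 194, 171, 175, 186]
190 [200, 196, 177, 185, 220, 238, 238, 229, 218, 203, 183, 163, 147, 143, 150, 166, 184, 197, 201, 204, 203, 207, 221, 233, 235, 223, 192, 169, 1
[... 548 characters left out ...]
 120, 119, 118, 114, 118, 145, 192, 226, 232, 218, 187, 165, 170, 182, 170, 135]
200 [156, 201, 227, 228, 214, 196, 166, 129, 112, 111, 113, 113, 114, 117, 115, 114, 110, 109, 126, 171, 219, 233, 230, 206, 175, 162, 162, 157, 137, 120]
204 [240, 241, 240, 233, 222, 198, 155, 125, 118, 121, 123, 127, 128, 129, 126, 123, 121, 118, 124, 139, 151, 157, 154, 143, 135, 141, 146, 135, 119, 116]
206 [241, 241, 237, 222, 202, 189, 171, 152, 140, 134, 133, 133, 133, 132, 131, 131, 132, 136, 142, 149, 162, 181, 195, 187, 176, 170, 150, 128, 116, 116]
208 [241, 239, 226, 201, 207, 219, 216, 196, 172, 156, 150, 147, 147, 147, 146, 146, 146, 147, 150, 157, 173, 193, 195, 187, 190, 177, 141, 108, 100, 100]
```

```bash
python3 - <<'E'
from h import *
def atY(px,y):
    o,d=ray("side",px); return o+d*(y-o[1])/d[1]
for px in((294.75,196),(294.35,198),(294.5,200)): print(np.round(atY(px,-.057),4))
# lid in top view: visible? and full cup check: near blue cup bowl in side f1
s0=np.load("f1.npz")["side"]; G=cv2.cvtColor(s0,cv2.COLOR_RGB2GRAY)
for row in(243,245,247,249,251): print(row,G[row,268:300].tolist())
for row in(191,193,195,197,199): print(row,G[row,260:288].tolist())
E
```

```text
[ 0.4735 -0.057   0.1258]
[ 0.4744 -0.057   0.1191]
[ 0.4737 -0.057   0.1125]
243 [154, 208, 232, 233, 204, 152, 117, 106, 105, 112, 119, 127, 134, 142, 150, 154, 154, 151, 145, 136, 126, 119, 111, 113, 149, 202, 229, 235, 237, 237, 223, 172]
245 [172, 222, 233, 217, 167, 131, 119, 117, 114, 111, 111, 112, 114, 117, 117, 118, 117, 116, 115, 114, 112, 109, 120, 145, 164, 167, 163, 166, 183, 201, 183, 140]
247 [214, 234, 226, 185, 140, 122, 127, 140, 137, 124, 110, 109, 112, 112, 113, 114, 113, 113, 110, 110, 108, 112, 140, 175, 171, 136, 114, 126, 149, 157, 143, 122]
249 [229, 231, 203, 153, 125, 125, 142, 159, 151, 126, 112, 112, 113, 113, 114, 113, 113, 113, 113, 114, 111, 112, 123, 133, 121, 97, 97, 138, 177, 171, 133, 110]
251 [234, 217, 167, 131, 123, 129, 141, 147, 137, 122, 115, 117, 120, 123, 124, 123, 124, 122, 121, 119, 115, 116, 120, 114, 97, 88, 102, 132, 148, 137, 111, 101]
191 [115, 117, 136, 159, 155, 130, 113, 113, 121, 129, 137, 141, 145, 150, 149, 144, 135, 126, 118, 112, 129, 168, 193, 186, 167, 173, 203, 226]
193 [116, 129, 155, 170, 164, 144, 125, 112, 112, 114, 117, 119, 120, 120, 119, 117, 116, 112, 111, 129, 166, 195, 193, 172, 167, 195, 225, 230]
195 [133, 162, 177, 171, 158, 144, 131, 117, 108, 108, 110, 112, 113, 114, 113, 112, 109, 108, 122, 163, 197, 195, 171, 159, 182, 219, 232, 221]
197 [148, 177, 181, 166, 154, 152, 151, 139, 118, 112, 112, 114, 114, 114, 116, 114, 111, 109, 114, 135, 145, 135, 126, 157, 207, 231, 227, 199]
199 [179, 179, 156, 142, 142, 152, 154, 138, 121, 118, 121, 123, 124, 125, 126, 123, 118, 114, 112, 114, 114, 114, 130, 176, 220, 230, 211, 179]
```

Request:
step_arm:
  rows:
    - [-0.0014,-0.003,-0.006,0,0,0]
    - [-0.0014,-0.004,-0.012,0,0,0]
    - [-0.0014,-0.004,-0.018,0,0,0]
    - [-0.0014,-0.004,-0.023,0,0,0]
    - [-0.0014,-0.004,-0.023,0,0,0]

```text
clock: 12.13
tcp_pos: [0.4699, -0.0569, 0.1568]
orientation: [3.072, -0.02, -0.002]
contact_force: [-0.2, -0.1, -2.1]
grip_width: 0.0187
gripper_force: 26.5
```

Request:
step_arm:
  rows:
    - [0,-0.0003,-0.004,0,0,0]
    - [0,-0.0006,-0.008,0,0,0]
    - [0,-0.001,-0.012,0,0,0]
    - [0,-0.001,-0.012,0,0,0]

```text
clock: 12.47
tcp_pos: [0.4702, -0.0576, 0.15]
orientation: [3.071, -0.02, -0.001]
contact_force: [-0.6, -0.3, -0.6]
grip_width: 0.0192
gripper_force: 26.5
```

```bash
python3 fz.py
```

```text
12.7667 F [-0.47  0.02 -0.97] [0.36 0.36 0.43] tcp [ 0.4706 -0.0575  0.1506] mom [ 0.119 -0.049  0.035] grip 0.019306774474728585 26.53539329767227
```

Request:
step_arm:
  rows:
    - [0,-0.0002,-0.003,0,0,0]
    - [0,-0.0004,-0.006,0,0,0]
    - [0,-0.0007,-0.009,0,0,0]
    - [0,-0.0007,-0.009,0,0,0]

```text
clock: 13.1
tcp_pos: [0.4702, -0.058, 0.1447]
orientation: [3.071, -0.02, -0.001]
contact_force: [0.0, 0.0, -1.2]
grip_width: 0.0189
gripper_force: 26.6
```

```bash
python3 fz.py
```

```text
13.4 F [ 0.35  0.05 -0.71] [0.76 0.4  0.38] tcp [ 0.4705 -0.0579  0.1452] mom [ 0.146 -0.007  0.049] grip 0.01931425817126904 26.560480892658234
```

Request:
step_arm:
  rows:
    - [-0.0001,-0.006,0.0004,0,0,0]
    - [-0.0002,-0.015,0.001,0,0,0]
    - [-0.0003,-0.025,0.0016,0,0,0]
    - [-0.0004,-0.033,0.0021,0,0,0]
    - [-0.0005,-0.04,0.0026,0,0,0]

```text
clock: 13.82
tcp_pos: [0.4701, -0.083, 0.1467]
orientation: [3.071, -0.022, -0.0]
contact_force: [-1.2, 0.8, -0.5]
grip_width: 0.019
gripper_force: 26.6
```

Request:
step_arm:
  rows:
    - [-0.0001,-0.009,0.0006,0,0,0]
    - [-0.0002,-0.018,0.0012,0,0,0]
    - [-0.0003,-0.027,0.0018,0,0,0]
    - [-0.0004,-0.035,0.0023,0,0,0]
    - [-0.0005,-0.0415,0.0027,0,0,0]

```text
clock: 14.23
tcp_pos: [0.4698, -0.1076, 0.1483]
orientation: [3.071, -0.021, -0.0]
contact_force: [-0.3, 0.3, -1.5]
grip_width: 0.0194
gripper_force: 26.6
```

```bash
python3 fz.py
```

```text
14.5333 F [-0.3  -0.13 -1.  ] [0.22 0.64 0.37] tcp [ 0.4699 -0.1065  0.1483] mom [ 0.113  0.015 -0.054] grip 0.019047899723469874 26.552570164203644
```

Now lower (about 3.4 mm) to the floor, watching force, then open.

Request:
step_arm:
  rows:
    - [0,-0.0001,-0.001,0,0,0]
    - [0,-0.0002,-0.002,0,0,0]
    - [0,-0.0003,-0.003,0,0,0]
    - [0,-0.0003,-0.004,0,0,0]
    - [0,-0.0003,-0.0045,0,0,0]

```text
clock: 14.95
tcp_pos: [0.4698, -0.1069, 0.1455]
orientation: [3.072, -0.02, -0.0]
contact_force: [-0.2, -0.0, -0.3]
grip_width: 0.0195
gripper_force: 26.6
```

```bash
python3 fz.py
```

```text
15.25 F [ 0.03  0.19 -1.05] [0.38 0.51 0.68] tcp [ 0.4699 -0.107   0.1456] mom [0.092 0.034 0.037] grip 0.01922448716263394 26.551856696605682
```

Request:
step_arm:
  rows:
    - [0,0,-0.001,0,0,0]
    - [0,0,-0.002,0,0,0]
    - [0,0,-0.002,0,0,0]

```text
clock: 15.5
tcp_pos: [0.4699, -0.1069, 0.1443]
orientation: [3.072, -0.02, -0.0]
contact_force: [-0.2, 1.4, -0.8]
grip_width: 0.0189
gripper_force: 26.6
```

```bash
python3 fz.py
```

```text
15.8 F [-0.24  0.69 -0.31] [0.3  0.48 0.25] tcp [ 0.4699 -0.107   0.1444] mom [ 0.196  0.028 -0.029] grip 0.019099244222202407 26.626389026641846
```

Request:
step_arm:
  rows:
    - [0,0,0.003,0,0,0]
    - [0,-0.006,0.0034,0,0,0]
    - [-0.0002,-0.014,0.004,0,0,0]
    - [-0.0003,-0.022,0.0045,0,0,0]
    - [-0.0003,-0.025,0.0047,0,0,0]

```text
clock: 16.22
tcp_pos: [0.4695, -0.1233, 0.1472]
orientation: [3.071, -0.022, -0.001]
contact_force: [-0.7, -0.5, -1.4]
grip_width: 0.0192
gripper_force: 26.6
```

Request:
step_arm:
  rows:
    - [0,0,0,0,0,0]
    - [0,0,-0.001,0,0,0]
    - [0,0,-0.002,0,0,0]
    - [0,0,-0.003,0,0,0]
    - [0,0,-0.003,0,0,0]

```text
clock: 16.63
tcp_pos: [0.4697, -0.1219, 0.1453]
orientation: [3.071, -0.02, -0.0]
contact_force: [-0.4, -0.3, 0.2]
grip_width: 0.0189
gripper_force: 26.7
```

```bash
python3 fz.py
```

```text
16.9333 F [-0.28 -0.42 -0.38] [0.39 0.33 0.35] tcp [ 0.4698 -0.1219  0.1454] mom [0.044 0.087 0.046] grip 0.019171578153980073 26.659685969352722
```

Request:
step_arm:
  rows:
    - [0,0,0,0,0,0]
    - [0,0,0,0,0,0]
    - [0,0,0,0,0,0]
    - [0,0,0.02,0,0,0]
    - [0,0,0.04,0,0,0]
  jaw: 0.55

```text
clock: 17.35
tcp_pos: [0.4692, -0.1219, 0.1692]
orientation: [3.072, -0.02, -0.003]
contact_force: [0.7, -0.6, -0.2]
grip_width: 0.0386
gripper_force: 0.0
```

Request:
step_arm:
  rows:
    - [0,0,0.06,0,0,0]
    - [-0.05,0,0.1,0,0,0]
    - [-0.1,0,0.1,0,0,0]
    - [-0.1,0,0.1,0,0,0]
    - [-0.1,0,0.1,0,0,0]

```text
clock: 17.77
tcp_pos: [0.4087, -0.1224, 0.2298]
orientation: [3.07, -0.022, 0.001]
contact_force: [0.4, 0.4, -0.0]
grip_width: 0.0387
gripper_force: 0.0
```

Request:
step_arm:
  rows:
    - [0,0,0,0,0,0]
    - [0,0,0,0,0,0]
    - [0,0,0,0,0,0]
    - [0,0,0,0,0,0]
    - [0,0,0,0,0,0]

```text
clock: 18.18
tcp_pos: [0.41, -0.1219, 0.2291]
orientation: [3.072, -0.02, -0.001]
contact_force: [0.3, -0.7, -0.1]
grip_width: 0.0385
gripper_force: 0.0
```

```bash
cat > tilt.py <<'E'
from h import *
def sal(im,c):
    f=im.astype(float); return np.clip((f[:,:,2]-f[:,:,0]) if c=="b" else (f[:,:,1]-f[:,:,0]),0,None)
def proj(P):
    c=eyes.camera_info("side"); E=np.linalg.inv(c["extrinsics"]); p=E[:3]@np.r_[P,1]; p=p[:2]/p[2]; p=p*(1+c["k1"]*(p@p)); return c["mtx"][0][0]*p+[c["mtx"][0][2],c["mtx"][1][2]]
def pt(x,y,th,z=.0155): # beam frame -> world
    b=-0.0132; v=np.array([x,y*np.cos(th)+(z-.03)*np.sin(th),-y*np.sin(th)+(z-.03)*np.cos(th)])
    return np.array([.5076+v[0]*np.cos(b)-v[1]*np.sin(b),.0046+v[0]*np.sin(b)+v[1]*np.cos(b),.09+v[2]])
def ends(im):
    out=[]
    for c,x,y in [("b",q,.215) for q in(64,11,-11,-64)]+[("g",q,-.215) for q in(11,-11,-64)]:
        u,v=proj(pt(x/1000,y,.035)); u0=int(round(u)); v0=int(round(v)); w=sal(im,c)[v0-14:v0+15,u0-5:u0+6].sum(1)
        if c=="g": w=w[::-1]
        h=w[:12].mean()*.5 if False else np.percentile(w,85)*.5
        k=np.where(w>h)[0].max(); e=k+(w[k]-h)/(w[k]-w[k+1]) if k+1<len(w) else k
        e=v0-14+e if c=="b" else v0+14-e
        s=(proj(pt(x/1000,y,.07))[1]-proj(pt(x/1000,y,0))[1])/.07
        out.append((e,s))
    return np.array(out)
def tilt(im):
    a,b=ends(np.load("f1.npz")["side"]),ends(im); t=.07+(b[:,0]-a[:,0])/b[:,1]; return t
if __name__=="__main__":
    T=[]
    for i in range(3):
        s=eyes.grab_frame("side"); T.append(tilt(s))
    T=np.array(T); print(r.get_obs()["clock"],T.mean(0).round(4),"med",np.median(T).round(4)); print(ends(s).round(1).tolist())
    cv2.imwrite("pics/last.png",cv2.resize(s[155:285,220:340],None,fx=4.5,fy=4.5,interpolation=cv2.INTER_CUBIC)[:,:,::-1])
E
python3 tilt.py
```

```text
18.3333 [-0.0259 -0.0223 -0.0184 -0.0257  0.248   0.07   -0.0291] med -0.0223
[[261.9, 63.5], [265.7, 63.6], [266.0, 63.6], [269.0, 63.7], [169.0, -60.6], [170.0, -60.7], [188.1, -60.9]]
```

View pics/last.png

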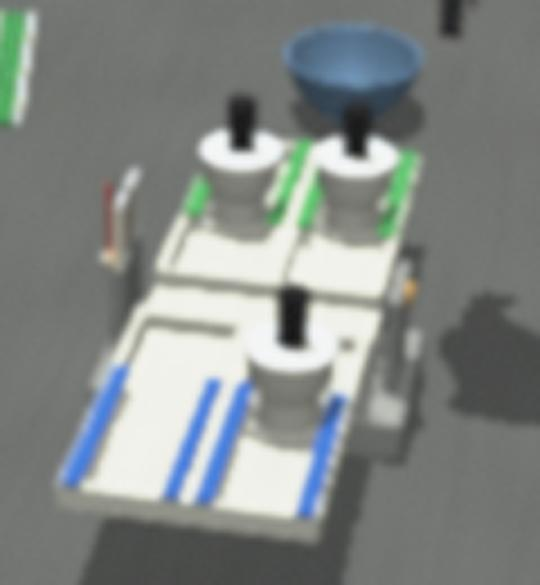

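Request:
step_arm:
  rows:
    - [0.03,-0.008,0,0.03,0,0]
    - [0.08,-0.008,0,0.03,0,0]
    - [0.1,-0.008,-0.02,0.03,0,0]
    - [0.1,-0.008,-0.06,0.03,0,0]
    - [0.1,-0.008,-0.08,0.03,0,0]
  jaw: 0.55

```text
clock: 18.75
tcp_pos: [0.4699, -0.1267, 0.1795]
orientation: [-3.117, 0.02, 0.003]
contact_force: [-0.7, 0.3, -0.5]
grip_width: 0.0385
gripper_force: 0.0
```

```bash
python3 - <<'E'
from tilt import *
T=np.array([tilt(eyes.grab_frame("side")) for _ in range(4)]); print(T.mean(0).round(4)); o=r.get_obs(); print(np.round(o["tcp_pos"],4),np.round(o["orientation"],3))
t=eyes.grab_frame("top"); s=eyes.grab_frame("side")
a=cv2.resize(t[185:265,285:365],None,fx=5,fy=5,interpolation=cv2.INTER_CUBIC)
b=cv2.resize(s[160:240,250:330],None,fx=5,fy=5,interpolation=cv2.INTER_CUBIC)
cv2.imwrite("pics/g3.png",np.hstack([a,b])[:,:,::-1])
E
```

```text
[-0.0259 -0.0224 -0.0184 -0.0258  0.248   0.07    0.2354]
[ 0.4698 -0.1268  0.1816] [-3.117e+00  2.100e-02  2.000e-03]
```

View pics/g3.png

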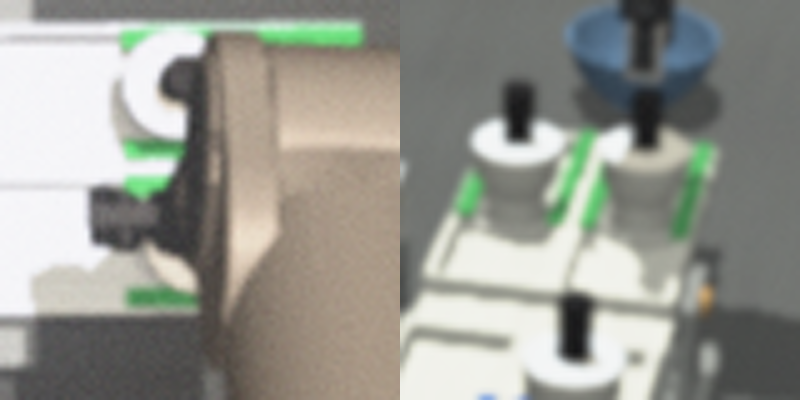

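Request:
step_arm:
  rows:
    - [0,0,-0.02,0,0,0]
    - [0,0,-0.045,0,0,0]
    - [0,0,-0.065,0,0,0]
    - [0,0,-0.078,0,0,0]
    - [0,0,-0.078,0,0,0]

```text
clock: 19.47
tcp_pos: [0.4692, -0.1268, 0.1341]
orientation: [-3.117, 0.021, 0.003]
contact_force: [-0.4, -0.8, 0.3]
grip_width: 0.0387
gripper_force: 0.0
```

Request:
step_arm:
  rows:
    - [0,0,0,0,0,0]
    - [0,0,0,0,0,0]
    - [0,0,0,0,0,0]
    - [0,0,0,0,0,0]
    - [0,0,0,0,0,0]
  jaw: 1
  squeeze: 20

```text
clock: 19.88
tcp_pos: [0.4702, -0.1269, 0.1351]
orientation: [-3.118, 0.021, -0.001]
contact_force: [0.2, 0.6, 0.0]
grip_width: 0.0191
gripper_force: 22.3
```

```bash
python3 fz.py; python3 - <<'E'
from tilt import *
print(tilt(eyes.grab_frame("side")).round(4))
E
```

```text
20.1833 F [-0.11  0.08 -0.31] [0.44 0.33 0.23] tcp [ 0.4698 -0.1268  0.1347] mom [ 0.011 -0.118  0.017] grip 0.01947296330458019 22.253219783306122
[-0.0314 -0.0296 -0.0272 -0.0328  0.248   0.07    0.2354]
```

Request:
step_arm:
  rows:
    - [0,0.002,0.001,-0.0015,0,0]
    - [0,0.004,0.002,-0.003,0,0]
    - [0,0.006,0.003,-0.0045,0,0]
    - [0.0001,0.008,0.004,-0.006,0,0]
    - [0.0001,0.0102,0.0045,-0.0076,0,0]

```text
clock: 20.65
tcp_pos: [0.4698, -0.1206, 0.1374]
orientation: [3.141, -0.02, -0.001]
contact_force: [0.4, -1.3, 0.4]
grip_width: 0.0191
gripper_force: 22.2
```

Request:
step_arm:
  rows:
    - [0,0,0,0,0,0]
    - [0,0,0,0,0,0]
    - [0,0,0,0,0,0]

```text
clock: 20.9
tcp_pos: [0.4698, -0.1204, 0.1373]
orientation: [-3.141, 0.02, 0.001]
contact_force: [0.8, 1.1, 0.4]
grip_width: 0.0191
gripper_force: 22.3
```

```bash
python3 fz.py; python3 - <<'E'
from tilt import *
print(tilt(eyes.grab_frame("side")).round(4))
E
```

```text
21.2 F [0.38 0.81 0.37] [0.46 0.39 0.3 ] tcp [ 0.4698 -0.1206  0.1373] mom [ 0.243 -0.17  -0.07 ] grip 0.019031243625903038 22.366345524787903
[-0.0112 -0.0061 -0.0049 -0.0092  0.248   0.07    0.2354]
```

Release, retreat, and measure.

Request:
step_arm:
  rows:
    - [0,0,0,0,0,0]
    - [0,0,0,0,0,0]
    - [0,0,0,0,0,0]
    - [0,0,0.02,0,0,0]
    - [0,0,0.04,0,0,0]
  jaw: 0.55

```text
clock: 21.67
tcp_pos: [0.469, -0.1207, 0.1609]
orientation: [-3.141, 0.021, 0.004]
contact_force: [1.3, -1.4, 0.5]
grip_width: 0.0387
gripper_force: 0.0
```

Request:
step_arm:
  rows:
    - [0,0,0.06,0,0,0]
    - [-0.05,0,0.1,0,0,0]
    - [-0.1,0,0.1,0,0,0]
    - [-0.12,0,0.12,0,0,0]
    - [-0.12,0,0.12,0,0,0]

```text
clock: 22.08
tcp_pos: [0.3956, -0.1213, 0.2347]
orientation: [3.14, -0.023, -0.0]
contact_force: [-0.1, -1.0, 0.1]
grip_width: 0.0383
gripper_force: 0.0
```

Request:
step_arm:
  rows:
    - [0,0,0,0,0,0]
    - [0,0,0,0,0,0]
    - [0,0,0,0,0,0]
    - [0,0,0,0,0,0]
    - [0,0,0,0,0,0]

```text
clock: 22.5
tcp_pos: [0.3981, -0.1205, 0.2328]
orientation: [-3.141, 0.02, 0.002]
contact_force: [0.4, 1.2, -0.6]
grip_width: 0.0383
gripper_force: 0.0
```

Request:
step_arm:
  rows:
    - [0,0,0,0,0,0]
    - [0,0,0,0,0,0]
    - [0,0,0,0,0,0]
    - [0,0,0,0,0,0]
    - [0,0,0,0,0,0]

```text
clock: 22.92
tcp_pos: [0.3978, -0.1207, 0.2333]
orientation: [-3.141, 0.021, 0.001]
contact_force: [0.0, -0.7, 0.1]
grip_width: 0.0386
gripper_force: 0.0
```

```bash
python3 tilt.py; python3 tilt.py; python3 - <<'E'
from h import *
t=eyes.grab_frame("top"); s=eyes.grab_frame("side"); np.savez("f3.npz",top=t,side=s)
a=cv2.resize(t[180:260,180:370],None,fx=4.2,fy=4.2,interpolation=cv2.INTER_CUBIC)[:,:798]
z=np.zeros((600,798,3),np.uint8); z[:336]=a
b=cv2.resize(t[170:200,250:290],None,fx=8,fy=8,interpolation=cv2.INTER_CUBIC); z[340:580,:320]=b
c=cv2.resize(s[190:230,235:285],None,fx=6,fy=6,interpolation=cv2.INTER_CUBIC); z[340:580,330:630]=c
cv2.imwrite("pics/g4.png",z[:,:,::-1])
E
```

```text
23.0667 [-0.0026 -0.0006  0.003  -0.0028  0.248   0.07   -0.0051] med -0.0005
[[263.4, 63.5], [267.1, 63.6], [267.4, 63.6], [270.5, 63.7], [169.0, -60.6], [170.0, -60.7], [186.6, -60.9]]
23.2167 [-0.0026 -0.0006  0.003  -0.0027  0.248   0.07   -0.0049] med -0.0007
[[263.4, 63.5], [267.1, 63.6], [267.4, 63.6], [270.5, 63.7], [169.0, -60.6], [170.0, -60.7], [186.6, -60.9]]
```

View pics/g4.png

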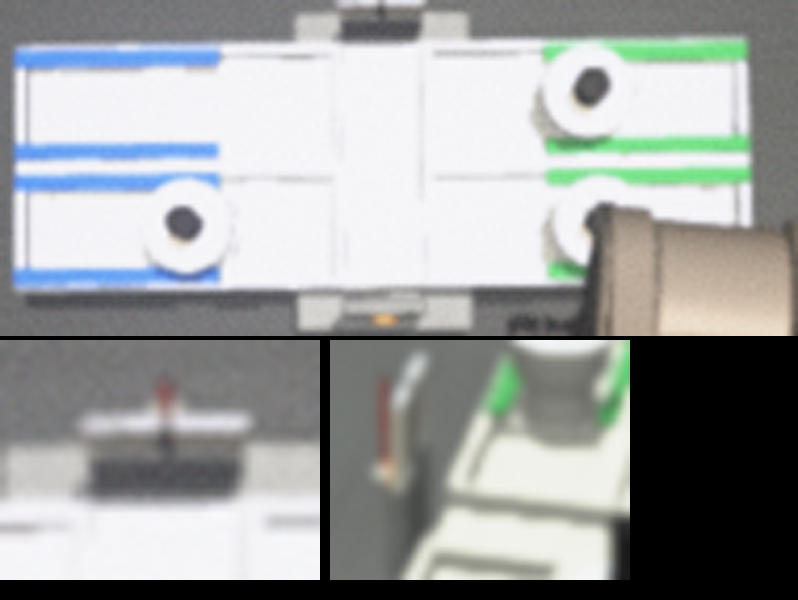

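```bash
python3 -c "
from bench import r
print(r.hand_in())"
```

```text
the job is handed in; nothing more can be done
None
```

I moved the lighter cup (felt weight about 1.0 N) from the far blue-lipped track into the free green-lipped track, about 125 mm from the middle. The beam rests level (measured tilt about -0.001 rad), all three cups are held under the lips, and I handed the job in at about 23 s with the arm clear.

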